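# Square a stack of divider boards and hold the bundling press shut

## Robot

A 6-joint arm with a two-finger parallel gripper is mounted at the origin on the work surface. World frame = base frame: x ahead of the robot, y to its left, z up, the work surface at z = 0. Lengths are in mm, angles in degrees, forces in N, time in s.
With the tool pointing down it reaches from about 300 to 850 mm from the base axis. Payload 4.2 kg.
Tool frame: the origin (TCP) lies on the centre line of the jaws, within the pads' length; the fingertips stand 14 mm ahead of it and the grasp point (between the pads) lies 5 mm behind it; z points along the fingers, y is the line along which they close (so a half turn about z gives the same grasp; the last joint's range is limited). The gripper opens to 91 mm and grips with 3 to 60 N. Pads are 32 mm wide; open, the fingers measure 118 mm over their backs; the gripper's body (76 mm by 178 mm) begins 60 mm behind the grasp point.
Start: joints at [-71.161, 18.312, 89.639, -0, 72.044, -1.146], TCP at [196.522, -540.393, 191.276] pointing down, gripper open.
Joint ranges: [-177.97, 177.97], [-48.28, 115.42], [12.27, 149.76], [-77.06, 257.06], [2.81, 150.46], [-146.56, 146.56]. Speed limits (degrees/s): [147.25, 147.25, 180, 180, 180, 180].

## Interface

Orientations are given as [roll, pitch, yaw] about the fixed x, y, z axes, in that order (R = Rz(yaw) Ry(pitch) Rx(roll)).
In Python, from workcell import env gives the robot as it stands.
- The arm moves only by the tool arm_command, never from a script. Its argument "motion" is a list of rows, each an object with "offset": the shift along the tool's x, y, z in m, a list of three; "spin": the turn about the tool's z in rad. In form: [{"offset": [tx, ty, tz], "spin": spin}, ...]. A call has 1 to 5 rows; each row shifts and turns the commanded pose from where the row before left it, along the tool's axes as they then stand; what a row does not reach is not made up. A row lasts 1/8 s, in which the tool goes at most 62.5 mm and 10.7 degrees, less where a joint would pass 70% of its speed; a pose out of reach is approached as far as the arm can. A call with a gripper value outside its range is refused whole. "jaw" is the finger opening in m, from 0 to 0.0912, set as the call begins (left out, the last holds). The fingers move at their own pace and stop on an object; "newtons" is the grip in N (left out, the last holds). Time passes only in rows, so rows that do not move let the fingers close. It gives the time, the measured TCP pose, the force, the opening and the grip force at its end, in the units of the state.
- env.state(): the state, without advancing time (a new reading comes with each control period).
- env.grab_frame(name): name is "scene" or "top" or "wrist"; returns (picture, depth): 384x512x3 uint8, blue, green, red; 384x512 float32, mm along the optical axis (not along the pixel's ray), 0 where there is no reading.
- env.camera_model(name): a dict with "fx", "fy", "cx", "cy" (pixels), "eye" and "rotation" of the camera in the world; the wrist camera has in their place "hand_eye" (4x4, takes a point from camera to tool coordinates, whose origin is the TCP and whose axes are the flange's). Camera axes: x right, y down, z forward; pixel columns grow to the right and rows downward; lengths in mm; the calibration is good to about 2 mm. A picture is of the moment at which its call begins: read the wrist's pose just before it. camera_model takes no time and is no camera call.
- env.job_done(): hands the job in; it is judged then, once.
Trained networks look in the newest picture that a camera, given by its name, has taken for a name from the list of things; names that differ only in an ending like _2 or _b are one class to them, and where a whole thing is asked for, a point or a joint stands for the part that bears it (a point fixed in the world has none). Each returns a list of dicts, best first, with "score" (0 to 1); they miss things now and then, are a little off and sometimes report something else, mostly with a low value. They report only what shows in the picture. A call takes as long as a camera call. They do not tell look-alikes from the thing itself.
- env.boxes_of(camera, target): "bbox" ([left, top, right, bottom] in pixels, round what is visible of it).
- env.pinpoint(camera, target): "location" ([column, row] in pixels: a listed point, or the origin of a listed thing).
The state is a dict: "time_s": time; "qpos": joint angles; "qvel": joint speeds; "effort": joint torques, N m; "ee_pos": TCP position; "ee_rot": TCP orientation; "force": force on the tool from outside, world axes, zero at the start; "torque": the same for the moment, N m; "gripper_width": finger opening in mm; "gripper_force": force on a finger pad.
Only numpy, scipy, OpenCV 4.12 (cv2) and the standard library are available. Lean on these libraries where they do the work, as an engineer would, in place of code of your own. Each camera call takes 0.05 s, during which the arm holds its last target. There are 200 camera calls.

## Task

Tap the ragged stack of five boards on the bundling press until every board lies square and flush against both the back fence and the side fence, while the press is still open. Then swing the cam lever down by its orange-knobbed handle to the cam's highest lift, where the lever is level and the stack is squeezed hardest, and finish while the gripper is holding it there, so that the strap can be put round the bundle (the lever springs back if let go). Leave everything else on the bench where it is.

Things in the scene. Friction and masses are not known exactly. Their poses are not given: they have to be found in the camera images.
- press: blue bench press for bundling, bolted down. Origin on the bench under the centre of the squared stack; z up, x from its open front to its back fence, y to its side fence (robot's left). All mm, press axes: base plate 12 thick; bearer tops z 30, ending at x -80 and y -62, so squared boards hang over by 10 in front and 13 at the open right side. Column at x 103 to 153, behind the back fence
- fence_corner (a point): the inner corner of the two steel fences at bearer height: press x 90, y 75, z 30 mm. The back fence's face is at x 90 (y -70 to 90), the side fence's at y 75 (x -81 to 90, with a gap for the strap); fences 8 mm thick, tops at z 72
- cam_pin (a point): centre of the lever's pin, which runs along the press's x: press x 0, y 0, z 155 mm. The pin sits in two ears (x within 23, y within 18, up to z 178) on the nose of a 44 mm wide arm (z 84 to 109) that reaches from the column over the stack as far as x -27
- cam (a joint): angle of the cam lever, rad: 0 = at rest on its stop, leaning 0.25 from upright towards the press's +y; grows as the lever swings down over the side fence. Highest lift at 1.32: lever level, pointing along +y. Beyond it the lift falls again (stop at 1.75). A return spring pushes back up (at the knob about 2.5 N at rest, 5 N at highest lift); the squeezed stack adds up to about 2 N on the way
- handle: the cam lever's handle: 12 mm steel rod with an orange ball knob 32 mm across at its end. Origin at the ball's centre, 150 mm from the pin: at rest at press x 0, y 37, z 300 mm; at the highest lift at x 0, y 150, z 155 mm (155 mm above the bench)
- platen: steel pressing plate 64 x 50 x 8 mm under the arm's nose, over the middle of the stack; origin at the centre of its underside. At rest it hangs 6 mm above the top board; the cam lowers it onto the stack and then squeezes a stiff spring behind it (about 45 N on the stack at highest lift)
- board1: brown hardboard divider board with smooth faces, 180 (x) x 150 (y) x 6 mm, 150 g, number 1 from below of the five loose boards stacked on the press's bearers (underside at z 30 mm); origin at the centre of its underside. Square against both fences its origin is straight above the press's origin, its axes along the press's; at first each lies up to about 35 mm short of the fences and a little askew
- board2: brown hardboard divider board with smooth faces, 180 (x) x 150 (y) x 6 mm, 150 g, number 2 from below of the five loose boards stacked on the press's bearers (underside at z 36 mm); origin at the centre of its underside. Square against both fences its origin is straight above the press's origin, its axes along the press's; at first each lies up to about 35 mm short of the fences and a little askew
- board3: brown hardboard divider board with smooth faces, 180 (x) x 150 (y) x 6 mm, 150 g, number 3 from below of the five loose boards stacked on the press's bearers (underside at z 42 mm); origin at the centre of its underside. Square against both fences its origin is straight above the press's origin, its axes along the press's; at first each lies up to about 35 mm short of the fences and a little askew
- board4: brown hardboard divider board with smooth faces, 180 (x) x 150 (y) x 6 mm, 150 g, number 4 from below of the five loose boards stacked on the press's bearers (underside at z 48 mm); origin at the centre of its underside. Square against both fences its origin is straight above the press's origin, its axes along the press's; at first each lies up to about 35 mm short of the fences and a little askew
- board5: brown hardboard divider board with smooth faces, 180 (x) x 150 (y) x 6 mm, 150 g, number 5 from below of the five loose boards stacked on the press's bearers (underside at z 54 mm); origin at the centre of its underside. Square against both fences its origin is straight above the press's origin, its axes along the press's; at first each lies up to about 35 mm short of the fences and a little askew
- tape_roll: roll of brown packing tape, 104 mm across, 48 high, to be left alone; origin at the centre of its underside
- seal_tin: steel tin of strap seals, 60 mm across, 62 high, to be left alone; origin at the centre of its underside
- tape_measure: yellow and black tape measure, 66 x 40 x 58 mm, to be left alone; origin at the centre of its underside
- figurine: small dark carved figure, 60 mm across, 124 high, to be left alone; origin at the centre of its underside
- carton: small cardboard carton, 150 x 110 x 90 mm, to be left alone; origin at the centre of its underside
- mallet: mallet, 240 mm long, wooden handle and black head, lying, to be left alone; origin under it
- mug: blue mug, 80 mm across, 85 high, to be left alone; origin at the centre of its underside
- strap_cutter: orange strap cutter, about 145 mm long, lying flat, to be left alone; origin at the centre of its underside
Mind the look-alikes: they are no part of the job. What is shaped like the board5 but purple is not meant.

How it is judged (in metres and radians):
On the way:
1. all five boards are flush against both fences with the press still open (x of board1 in the frame of press between -0.003 and 0.003 m and y of board1 in the frame of press between -0.003 and 0.003 m and angle between the x axis of each of board1, board2, board3, board4, board5 and the x axis of press, either way round below 0.025 rad and x of board2 in the frame of press between -0.003 and 0.003 m and y of board2 in the frame of press between -0.003 and 0.003 m and x of board3 in the frame of press between -0.003 and 0.003 m and y of board3 in the frame of press between -0.003 and 0.003 m and x of board4 in the frame of press between -0.003 and 0.003 m and y of board4 in the frame of press between -0.003 and 0.003 m and x of board5 in the frame of press between -0.003 and 0.003 m and y of board5 in the frame of press between -0.003 and 0.003 m and value of joint cam below 0.35 rad), for 0.2 s.
At the end, for the whole second after the job is handed in: Every board is within 3 mm of its place square against both fences and within 0.025 rad of the press's direction; the cam lever is at its highest lift (level, 1.32 rad) to within 0.1 rad and still, with the fingers bearing on its handle, and the platen presses on the top board with more than 25 N (x of board1 in the frame of press between -0.003 and 0.003 m and y of board1 in the frame of press between -0.003 and 0.003 m and angle between the x axis of each of board1, board2, board3, board4, board5 and the x axis of press, either way round below 0.025 rad and x of board2 in the frame of press between -0.003 and 0.003 m and y of board2 in the frame of press between -0.003 and 0.003 m and x of board3 in the frame of press between -0.003 and 0.003 m and y of board3 in the frame of press between -0.003 and 0.003 m and x of board4 in the frame of press between -0.003 and 0.003 m and y of board4 in the frame of press between -0.003 and 0.003 m and x of board5 in the frame of press between -0.003 and 0.003 m and y of board5 in the frame of press between -0.003 and 0.003 m and value of joint cam between 1.22 and 1.42 rad and velocity of joint cam between -0.05 and 0.05 rad/s and contact force between the fingers and handle above 1.5 N and contact force between platen and board5 above 25 N); the arm keeps its last pose, push and grip.
It fails at once if one of the bystanders has been moved by more than 20 mm (distance of any of tape_roll, seal_tin, tape_measure, figurine, carton, mallet, mug, strap_cutter from where it was at the start of the episode above 0.02 m).
It also fails if it takes over 69 s, if anything falls off the work surface, if the arm or the gripper's body presses on something with over 40 N, if the wrist force passes 120 N, or if a joint passes its speed limit or range.

## Working session

There is one attempt and no reset: what is moved stays moved. The work goes in short steps, Python scripts to look and compute and a tool call to move; the robot and the scene stay as the last step left them, time stands still between calls to the robot, and variables do not carry over. Pictures are saved under pics/ and viewed, at most 10 in all, crops included, and the job is handed in when it is done.

Besides the shell and the picture viewer there is one more tool, called as name(argument=value, ...) on one line, values as JSON. arm_command: Moves the arm, as the interface text tells. Its arguments: {"type":"object","properties":{"motion":{"type":"array"},"jaw":{"type":"number"},"newtons":{"type":"number"}},"required":["motion"]}

```bash
mkdir -p pics; ls
cat > h.py <<'E'
import numpy as np, cv2
from workcell import env
def grab(n,f=None):
    im,d=env.grab_frame(n)
    if f: cv2.imwrite('pics/'+f,im)
    return im,d
def ray(n,uv):
    m=env.camera_model(n); R=np.array(m['rotation'])
    return np.array(m['eye']),R@np.array([(uv[0]-m['cx'])/m['fx'],(uv[1]-m['cy'])/m['fy'],1])
def tri(a,ua,b,ub):
    p,d=ray(a,ua);q,e=ray(b,ub)
    s=np.linalg.lstsq(np.c_[d,-e],q-p,rcond=None)[0]
    x,y=p+s[0]*d,q+s[1]*e
    return (x+y)/2,np.linalg.norm(x-y)
E
python3 - <<'E'
from h import *
np.set_printoptions(precision=1,suppress=True)
for c in('scene','top'):
    grab(c,c+'.png'); m=env.camera_model(c); print(c,m)
P={}
for t in['press','fence_corner','cam_pin','handle','platen','board1','board3','board5']:
    for c in('scene','top'):
        r=env.pinpoint(c,t)
        print(t,c,[(np.round(x['location'],1),round(x['score'],2)) for x in r[:3]])
        if r:P[t,c]=r[0]['location']
    if (t,'scene') in P and (t,'top') in P: print(tri('scene',P[t,'scene'],'top',P[t,'top']))
print(env.state())
E
```

```text
pics
scene {'fx': 348.70841780934364, 'fy': 348.70841780934364, 'cx': 247.97604815968901, 'cy': 198.59216109720614, 'eye': array([1298.1,  117.3,  977.2]), 'rotation': array([-133.9,   -0.8,   99. ])}
top {'fx': 405.6249741420278, 'fy': 405.6249741420278, 'cx': 252.25904302037938, 'cy': 186.81202570923637, 'eye': array([ 364.9,  -16.5, 1339.9]), 'rotation': array([-174.9,    0.4,  -89.5])}
press scene [(array([227.1, 264. ]), 0.97)]
press top [(array([265.4, 149.2]), 0.79)]Traceback (most recent call last):
  File "<stdin>", line 11, in <module>
  File "h.py", line 12, in tri
    s=np.linalg.lstsq(np.c_[d,-e],q-p,rcond=None)[0]
      ~~~~~~~~~~~~~~~^^^^^^^^^^^^^^^^^^^^^^^^^^^^
    raise LinAlgError('Incompatible dimensions')
numpy.linalg.LinAlgError: Incompatible dimensions
```

```bash
sed -i "s/R=np.array(m\['rotation'\])/R=Rot.from_euler('xyz',m['rotation'],degrees=True).as_matrix()/; 2a from scipy.spatial.transform import Rotation as Rot" h.py
python3 - <<'E'
from h import *
np.set_printoptions(precision=1,suppress=True)
grab('scene');grab('top')
P={}
for t in['press','fence_corner','cam_pin','handle','platen','board1','board3','board5','figurine','carton','mug','mallet','tape_roll','seal_tin','tape_measure','strap_cutter']:
    for c in('scene','top'):
        r=env.pinpoint(c,t)
        print(t,c,[(np.round(x['location'],1),round(x['score'],2)) for x in r[:3]])
        if r:P[t,c]=r[0]['location']
    if (t,'scene') in P and (t,'top') in P: print(tri('scene',P[t,'scene'],'top',P[t,'top']))
print(env.state())
a=[cv2.imread(f'pics/{c}.png') for c in('scene','top')]
E
```

```text
press scene [(array([227.5, 264.3]), 0.61), (array([271.9, 300.3]), 0.43), (array([239.3, 199.2]), 0.2)]
press top [(array([264.4, 147.2]), 0.74)]
(array([619.7, -45.6,  -3. ]), np.float64(2.0544445580711717))
fence_corner scene [(array([243.3, 284.4]), 0.87), (array([231.7, 232.3]), 0.18)]
fence_corner top []
cam_pin scene [(array([229.3, 230.9]), 0.91), (array([228.9, 249.9]), 0.69)]
cam_pin top [(array([261.6, 139.5]), 0.77)]
(array([611.6, -35.4, 162.1]), np.float64(5.47085408339106))
handle scene [(array([238.1, 198.8]), 0.78)]
handle top [(array([252.1, 125.4]), 0.61)]
(array([617.4,  -7.4, 309.3]), np.float64(3.053807855815109))
platen scene [(array([229.7, 250.7]), 0.59)]
platen top [(array([261.9, 145.2]), 0.58)]
(array([613.3, -36.9,  65.4]), np.float64(3.6406585681792865))
board1 scene [(array([190. , 169.6]), 0.7), (array([224.9, 244. ]), 0.58)]
board1 top [(array([267.4, 152.8]), 0.77), (array([347.2, 288.2]), 0.58)]
(array([555.7, -99.2, 351.3]), np.float64(114.11333884277632))
board3 scene [(array([190. , 169.6]), 0.7), (array([224.9, 244. ]), 0.58)]
board3 top [(array
[... 1365 characters left out ...]
, 112.3]), 0.86), (array([251.6, 127.1]), 0.63)]
(array([739.1, 124.3,  -5.1]), np.float64(13.260635091096926))
strap_cutter scene [(array([229.9, 264.4]), 0.71), (array([319.2, 221. ]), 0.67)]
strap_cutter top [(array([171.9, 226.3]), 0.68)]
(array([440.2, 106.1, -99. ]), np.float64(381.1133223996129))
{'time_s': 1.9, 'qpos': array([-71.2,  18.3,  89.6,  -0. ,  72. ,  -1.1]), 'qvel': array([ 0.1,  0. , -0. ,  0.1, -0.1, -0. ]), 'effort': array([ -0. , -41.2, -23.2,   0.1,   0. ,  -0. ]), 'ee_pos': array([ 196.5, -540.4,  191.3]), 'ee_rot': array([180.,   0.,  20.]), 'force': array([-0.4, -0.1,  0.2]), 'torque': array([ 0., -0., -0.]), 'gripper_force': 0.0, 'gripper_width': 90.9924813705875}
```

View pics/scene.png

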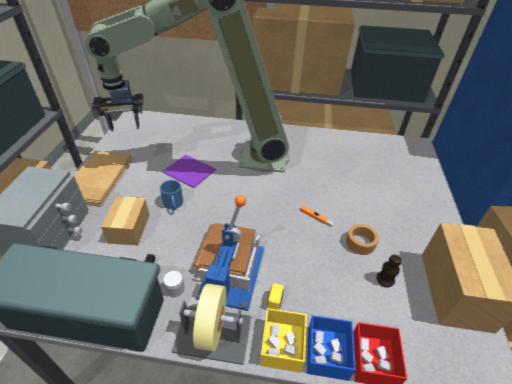

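View pics/top.png

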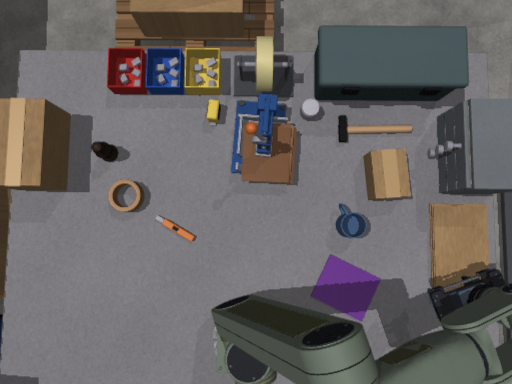

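arm_command(motion=[{"offset":[0.046,-0.03,-0.026],"spin":0},{"offset":[0.046,-0.03,-0.026],"spin":0},{"offset":[0.046,-0.03,-0.026],"spin":0},{"offset":[0.046,-0.03,-0.026],"spin":0},{"offset":[0.046,-0.03,-0.026],"spin":0}])

```text
time_s: 2.52
ee_pos: [362.2, -319.3, 322.3]
ee_rot: [180.0, -0.0, 20.0]
force: [1.4, -0.8, 0.3]
gripper_width: 90.8
gripper_force: 0.0
```

arm_command(motion=[{"offset":[0.046,-0.03,-0.026],"spin":0},{"offset":[0.046,-0.03,-0.026],"spin":0},{"offset":[0.046,-0.03,-0.026],"spin":0},{"offset":[0.046,-0.03,-0.026],"spin":0},{"offset":[0,0,0],"spin":0.17}])

```text
time_s: 3.15
ee_pos: [495.8, -142.3, 426.8]
ee_rot: [179.9, -0.2, 10.3]
force: [-0.4, -0.8, -0.5]
gripper_width: 91.2
gripper_force: 0.0
```

```bash
cat >> h.py <<'E'
def wcam(s=None):
    m=env.camera_model('wrist'); s=s or env.state()
    T=np.eye(4); T[:3,:3]=Rot.from_euler('xyz',s['ee_rot'],degrees=True).as_matrix(); T[:3,3]=s['ee_pos']
    return T@np.array(m['hand_eye']),m
def wray(uv,s=None):
    T,m=wcam(s)
    return T[:3,3],T[:3,:3]@np.array([(uv[0]-m['cx'])/m['fx'],(uv[1]-m['cy'])/m['fy'],1])
def wproj(X,s=None):
    T,m=wcam(s); p=np.linalg.inv(T)@np.r_[X,1]
    return m['fx']*p[0]/p[2]+m['cx'],m['fy']*p[1]/p[2]+m['cy']
E
python3 - <<'E'
from h import *
np.set_printoptions(precision=1,suppress=True)
s=env.state();print(s['time_s'],s['ee_pos'],s['ee_rot'],s['qpos']); grab('wrist','w1.png');print(env.camera_model('wrist'))
for t in ['fence_corner','cam_pin','handle','press','platen']:
    for x in env.pinpoint('wrist',t): print(t,x)
E
```

```text
3.15 [ 495.8 -142.3  426.8] [179.9  -0.2  10.3] [-17.3   9.8  68.2   0.1 101.7  62.4]
{'fx': 274.5440974592011, 'fy': 274.5440974592011, 'cx': 260.4096276251509, 'cy': 191.14190561612278, 'hand_eye': array([[   0. ,   -1. ,   -0.3,   72.1],
       [   1. ,    0. ,   -0. ,   -0.2],
       [   0. ,   -0.3,    1. , -194.3],
       [   0. ,    0. ,    0. ,    1. ]])}
fence_corner {'location': [196.4, 30.8], 'score': 0.59}
fence_corner {'location': [152.3, 10.1], 'score': 0.24}
fence_corner {'location': [307.4, 36.1], 'score': 0.19}
cam_pin {'location': [208.7, 77.7], 'score': 0.86}
handle {'location': [152.6, 53.9], 'score': 0.94}
press {'location': [223.0, 89.9], 'score': 0.67}
platen {'location': [217.9, 86.4], 'score': 0.64}
```

View pics/w1.png

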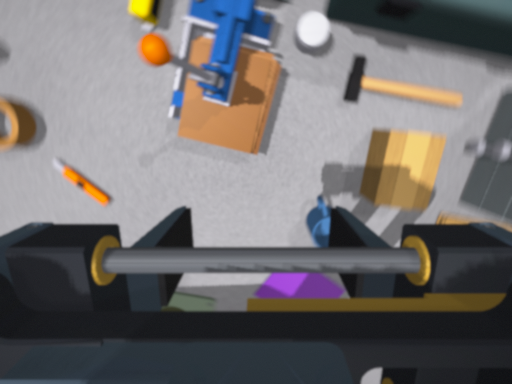

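arm_command(motion=[{"offset":[0.03,-0.04,0],"spin":0.15},{"offset":[0.03,-0.02,0],"spin":0.03},{"offset":[0,0,0],"spin":0}])

```text
time_s: 3.82
ee_pos: [546.1, -79.0, 424.0]
ee_rot: [-180.0, 0.1, 0.1]
force: [0.6, -0.2, 0.6]
gripper_width: 91.0
gripper_force: 0.0
```

Run:
```python
from h import *
np.set_printoptions(precision=1,suppress=True)
s=env.state();print(s['time_s'],s['ee_pos'],s['ee_rot']); im,d=grab('wrist','w2.png')
for t in ['fence_corner','cam_pin','handle','press','platen','board5']:
    for x in env.pinpoint('wrist',t): print(t,x)
np.save('d2.npy',d); import pickle; pickle.dump(s,open('s2.pkl','wb'))
cv2.imwrite('pics/w2c.png',cv2.resize(im[0:225,110:400],None,fx=2.6,fy=2.6,interpolation=cv2.INTER_CUBIC))
```

```text
3.825 [546.1 -79.  424. ] [-180.     0.1    0.1]
fence_corner {'location': [206.6, 70.8], 'score': 0.95}
cam_pin {'location': [236.8, 122.2], 'score': 0.59}
cam_pin {'location': [245.9, 127.5], 'score': 0.3}
handle {'location': [191.6, 120.5], 'score': 0.64}
press {'location': [243.6, 122.0], 'score': 0.9}
platen {'location': [237.2, 120.0], 'score': 0.41}
board5 {'location': [347.1, 297.5], 'score': 0.85}
board5 {'location': [125.1, 229.5], 'score': 0.71}
board5 {'location': [246.8, 128.8], 'score': 0.59}
board5 {'location': [415.2, 160.6], 'score': 0.23}
```

View pics/w2c.png

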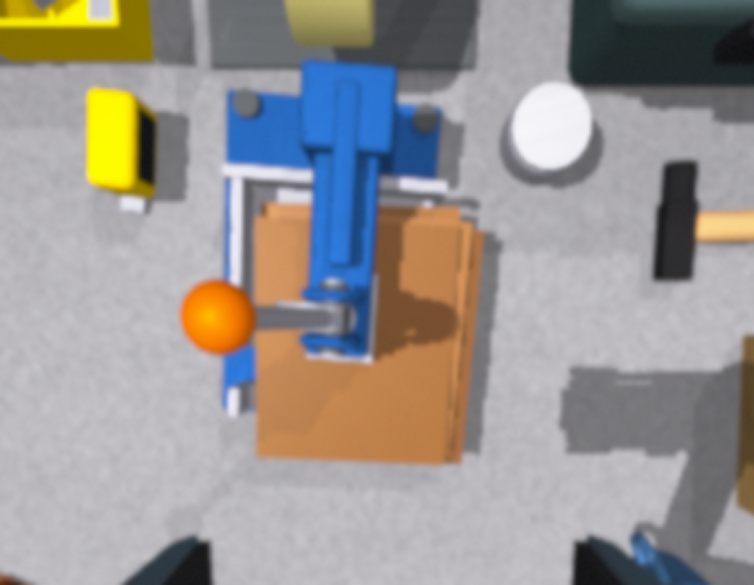

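```bash
cat >> h.py <<'E'
def cloud(d,s):
    T,m=wcam(s); v,u=np.mgrid[0:384,0:512]
    p=np.stack([(u-m['cx'])/m['fx']*d,(v-m['cy'])/m['fy']*d,d],-1)
    return p@T[:3,:3].T+T[:3,3]
E
python3 - <<'E'
from h import *
import pickle
np.set_printoptions(precision=1,suppress=True)
s=pickle.load(open('s2.pkl','rb')); d=np.load('d2.npy'); C=cloud(d,s)
for n,(a,b) in dict(bench=(150,420),boardtop=(300,430),knob=(218,316),backL=(228,171),backR=(440,186),sideN=(236,385),sideF=(237,190),armnose=(340,240),base=(240,330)).items():
    u,v=a/2.6+110,b/2.6; print(n,C[int(round(v)),int(round(u))])
def at(a,b,z):
    o,r=wray((a/2.6+110,b/2.6),s); return (o+r*(z-o[2])/r[2])
for n,p in dict(backinL=(250,178,72),backinR=(445,192,72),sideinF=(245,195,72),sideinN=(242,386,72),tl=(257,203,60),bl=(257,457,60),br=(445,462,60),tr=(460,208,60),lowR=(484,232,40),lowRb=(462,462,40)).items(): print(n,p,at(*p))
# handle/pin from w1,w2
s1=dict(ee_pos=[495.8,-142.3,426.8],ee_rot=[179.9,-.2,10.3])
for n,a,b in(('pin',(208.7,77.7),(236.8,122.2)),('handle',(152.6,53.9),(191.6,120.5)),('corner',(196.4,30.8),(206.6,70.8))):
    p,dd=wray(a,s1);q,e=wray(b,s);t=np.linalg.lstsq(np.c_[dd,-e],q-p,rcond=None)[0]
    x,y=p+t[0]*dd,q+t[1]*e; print(n,(x+y)/2,np.linalg.norm(x-y))
E
```

```text
bench [519.9 130.8   1.6]
boardtop [523.5  -5.8  61.1]
knob [613.3  -7.8 316.8]
backL [708.2  35.9  75.2]
backR [ 698.8 -112.3   71.8]
sideN [557.4  42.7  55.8]
sideF [696.7  31.5  73.2]
armnose [659.1 -45.5 129.1]
base [607.9 -14.9 311. ]
backinL (250, 178, 72) [704.6  21.8  72. ]
backinR (445, 192, 72) [ 695.7 -116.3   72. ]
sideinF (245, 195, 72) [693.4  25.9  72. ]
sideinN (242, 386, 72) [558.3  35.1  72. ]
tl (257, 203, 60) [689.6  19.8  60. ]
bl (257, 457, 60) [500.7  28.6  60. ]
br (445, 462, 60) [ 497.  -121.5   60. ]
tr (460, 208, 60) [ 686.5 -128.3   60. ]
lowR (484, 232, 40) [ 671.9 -148.8   40. ]
lowRb (462, 462, 40) [ 492.7 -137.1   40. ]
pin [610.8 -41.5 175.4] 0.39107829341596445
handle [614.2   4.  279.1] 0.4007443090744458
corner [716.8  37.4 -26.1] 4.590322472050464
```

arm_command(motion=[{"offset":[0,0,0],"spin":0.066},{"offset":[-0.047,-0.005,0.02],"spin":0},{"offset":[-0.046,-0.005,0.03],"spin":0},{"offset":[0,0,0.06],"spin":0},{"offset":[0,0,0.06],"spin":0}], jaw=0.06, newtons=20)

```text
time_s: 4.8
ee_pos: [452.4, -63.7, 254.8]
ee_rot: [180.0, -0.2, -3.9]
force: [1.3, -0.9, 0.2]
gripper_width: 59.9
gripper_force: 0.0
```

arm_command(motion=[{"offset":[0,0,0.06],"spin":0},{"offset":[0,0,0.06],"spin":0},{"offset":[0,0,0.05],"spin":0},{"offset":[0,0,0.03],"spin":0},{"offset":[0,0,0],"spin":0}])

```text
time_s: 5.42
ee_pos: [451.1, -63.4, 53.8]
ee_rot: [-180.0, 0.3, -3.9]
force: [-1.0, 0.0, 0.5]
gripper_width: 60.1
gripper_force: 0.0
```

```bash
cat >> h.py <<'E'
O=np.array([610,-43.8]);A=np.radians(-3.8)
def P(w): 
    d=np.array(w)[...,:2]-O; return np.stack([d[...,0]*np.cos(A)+d[...,1]*np.sin(A),-d[...,0]*np.sin(A)+d[...,1]*np.cos(A)],-1)
E
python3 - <<'E'
from h import *
np.set_printoptions(precision=1,suppress=True)
s=env.state();print(s['time_s'],s['ee_pos'],s['ee_rot'],P(s['ee_pos']),s['force']); im,d=grab('wrist')
cv2.imwrite('pics/w3.png',im)
C=cloud(d,s);
print(C[100:300:20,150:400:25,2])
E
```

```text
5.425 [451.1 -63.4  53.8] [-180.     0.3   -3.9] [-157.3  -30.1] [-1.   0.   0.5]
[[ 60.6  61.1  62.3  60.1  61.7  60.9  60.1  61.8  50.    2.1]
 [ 61.2  60.8  61.8  61.8  62.6  60.9  60.9  59.6  49.2  -0.7]
 [ 61.2  61.1  60.9  61.3  60.4  60.   61.4  61.5  47.9  -0.2]
 [  1.2   2.1   0.9   0.3   0.4   1.    0.4   0.8   1.4   0.4]
 [  1.4  -0.8   1.4  -0.4   0.8   1.2   1.1   1.4   0.5   2.2]
 [  1.2   1.    1.8   0.8   0.7   0.3   1.    0.4   0.8   0.9]
 [  0.8   0.7 103.2   0.5   1.3   0.7  -0.1 103.6   1.    1. ]
 [171.4 129.4 123.    1.3   1.4   0.9   1.  126.3 130.5 173.1]
 [175.9 173.5 173.5 173.  173.5 173.  173.2 173.4 172.3 176.7]
 [176.1 153.4 128.1  -0.3   0.3   0.6   0.6 133.1 158.1 178.3]]
```

View pics/w3.png

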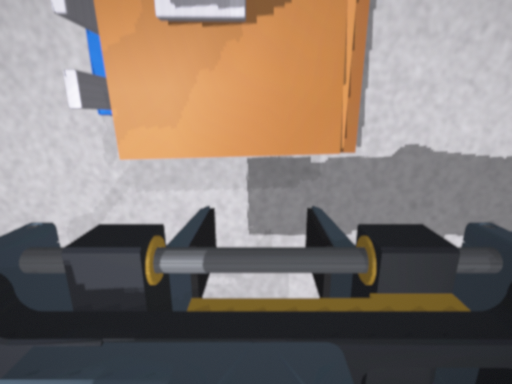

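arm_command(motion=[{"offset":[0,0,0.02],"spin":0},{"offset":[0.01,0,0],"spin":0},{"offset":[0.01,0,0],"spin":0},{"offset":[0.008,0,0],"spin":0},{"offset":[0.006,0,0],"spin":0}])

```text
time_s: 6.1
ee_pos: [487.9, -65.8, 35.8]
ee_rot: [180.0, -0.0, -3.8]
force: [-0.4, 0.7, 0.8]
gripper_width: 60.0
gripper_force: 0.3
```

arm_command(motion=[{"offset":[0.005,0,0],"spin":0},{"offset":[0.004,0,0],"spin":0},{"offset":[0.003,0,0],"spin":0}])

```text
time_s: 6.48
ee_pos: [499.0, -66.5, 35.2]
ee_rot: [180.0, 0.0, -3.9]
force: [0.2, 0.7, 1.5]
gripper_width: 60.0
gripper_force: 0.3
```

arm_command(motion=[{"offset":[0.002,0,0],"spin":0},{"offset":[0.002,0,0],"spin":0},{"offset":[0,0,0],"spin":0}])

```text
time_s: 6.85
ee_pos: [501.9, -66.6, 35.1]
ee_rot: [-180.0, 0.1, -3.9]
force: [-2.9, -0.2, 0.8]
gripper_width: 59.9
gripper_force: 1.5
```

arm_command(motion=[{"offset":[0.003,0,0],"spin":0},{"offset":[0,0,0],"spin":0}])

```text
time_s: 7.1
ee_pos: [502.1, -66.5, 34.7]
ee_rot: [-180.0, 0.5, -3.8]
force: [-8.3, 0.9, 5.1]
gripper_width: 60.0
gripper_force: 4.2
```

arm_command(motion=[{"offset":[0.003,0,0],"spin":0},{"offset":[0,0,0],"spin":0}])

```text
time_s: 7.35
ee_pos: [502.1, -66.4, 34.2]
ee_rot: [-180.0, 0.8, -3.8]
force: [-13.0, 0.5, 7.7]
gripper_width: 60.1
gripper_force: 6.7
```

arm_command(motion=[{"offset":[0.003,0,0],"spin":0},{"offset":[0,0,0],"spin":0}])

```text
time_s: 7.6
ee_pos: [502.1, -66.3, 33.8]
ee_rot: [-180.0, 1.2, -3.8]
force: [-17.9, 0.6, 10.1]
gripper_width: 60.3
gripper_force: 9.2
```

arm_command(motion=[{"offset":[-0.05,0,0],"spin":0},{"offset":[0,0.06,0],"spin":0},{"offset":[0,0.06,0],"spin":0},{"offset":[0,0,0],"spin":-0.175},{"offset":[0,0,0],"spin":-0.175}])

```text
time_s: 8.22
ee_pos: [454.8, -185.2, 35.4]
ee_rot: [179.9, -0.1, 16.4]
force: [-0.3, 0.5, -0.1]
gripper_width: 60.1
gripper_force: 0.0
```

arm_command(motion=[{"offset":[0,0,0],"spin":-0.175},{"offset":[0,0,0],"spin":-0.175},{"offset":[0,0,0],"spin":-0.175},{"offset":[0,0,0],"spin":-0.175},{"offset":[0,0,0],"spin":-0.175}])

```text
time_s: 8.85
ee_pos: [455.0, -184.2, 35.5]
ee_rot: [179.9, 0.0, 66.7]
force: [0.7, 0.4, -0.1]
gripper_width: 59.9
gripper_force: 0.0
```

arm_command(motion=[{"offset":[0,0,0],"spin":-0.175},{"offset":[0,0,0],"spin":-0.171},{"offset":[0,0,0],"spin":0}])

```text
time_s: 9.22
ee_pos: [454.8, -184.0, 35.5]
ee_rot: [179.9, 0.0, 86.0]
force: [0.4, 0.3, -0.2]
gripper_width: 59.9
gripper_force: 0.0
```

Run:
```python
from h import *
np.set_printoptions(precision=1,suppress=True)
s=env.state();print(s['time_s'],s['ee_pos'],s['ee_rot'],P(s['ee_pos']),s['force'],s['qpos'])
```

```text
9.225 [ 454.8 -184.    35.5] [179.9   0.   86. ] [-145.6 -150.2] [ 0.4  0.3 -0.2] [-23.4  20.  113.    0.   46.9 -19.4]
```

arm_command(motion=[{"offset":[0,0.05,0],"spin":0},{"offset":[0,0.05,0],"spin":0},{"offset":[0.015,0,0],"spin":0},{"offset":[0.01,0,0],"spin":0},{"offset":[0.01,0,0],"spin":0}])

```text
time_s: 9.85
ee_pos: [554.8, -154.6, 35.2]
ee_rot: [-179.9, -0.0, 86.1]
force: [-0.4, -0.0, 0.0]
gripper_width: 60.2
gripper_force: 0.0
```

arm_command(motion=[{"offset":[0.008,0,0],"spin":0},{"offset":[0.006,0,0],"spin":0},{"offset":[0.004,0,0],"spin":0},{"offset":[0.003,0,0],"spin":0}])

```text
time_s: 10.35
ee_pos: [557.4, -134.6, 35.3]
ee_rot: [180.0, 0.0, 86.2]
force: [-1.0, -0.0, 1.0]
gripper_width: 59.9
gripper_force: 0.3
```

arm_command(motion=[{"offset":[0.002,0,0],"spin":0},{"offset":[0.002,0,0],"spin":0},{"offset":[0,0,0],"spin":0}])

```text
time_s: 10.72
ee_pos: [557.8, -130.4, 35.2]
ee_rot: [180.0, -0.0, 86.2]
force: [-0.2, 0.3, -0.0]
gripper_width: 60.2
gripper_force: 0.0
```

arm_command(motion=[{"offset":[0.003,0,0],"spin":0},{"offset":[0,0,0],"spin":0}])

```text
time_s: 10.98
ee_pos: [558.0, -129.3, 35.3]
ee_rot: [180.0, 0.2, 86.2]
force: [-1.4, -6.1, -0.0]
gripper_width: 60.1
gripper_force: 3.1
```

arm_command(motion=[{"offset":[0.003,0,0],"spin":0},{"offset":[0,0,0],"spin":0}])

```text
time_s: 11.22
ee_pos: [558.0, -128.8, 35.4]
ee_rot: [180.0, 0.4, 86.3]
force: [-1.7, -14.3, -0.9]
gripper_width: 59.7
gripper_force: 7.0
```

arm_command(motion=[{"offset":[0.003,0,0],"spin":0},{"offset":[0,0,0],"spin":0}])

```text
time_s: 11.48
ee_pos: [558.1, -128.5, 35.6]
ee_rot: [180.0, 0.7, 86.4]
force: [-2.2, -21.4, -0.3]
gripper_width: 60.2
gripper_force: 10.9
```

arm_command(motion=[{"offset":[-0.06,0,0],"spin":0},{"offset":[0,-0.05,0],"spin":0},{"offset":[0,-0.05,0],"spin":0},{"offset":[0,0,0],"spin":0.175},{"offset":[0,0,0],"spin":0.175}])

```text
time_s: 12.1
ee_pos: [454.1, -174.6, 35.5]
ee_rot: [180.0, -0.0, 65.7]
force: [0.9, -0.2, 0.4]
gripper_width: 60.3
gripper_force: 0.0
```

arm_command(motion=[{"offset":[0,0,0],"spin":0.175},{"offset":[0,0,0],"spin":0.175},{"offset":[0,0,0],"spin":0.175},{"offset":[0,0,0],"spin":0.175},{"offset":[0,0,0],"spin":0.175}])

```text
time_s: 12.72
ee_pos: [454.6, -174.6, 35.3]
ee_rot: [-180.0, -0.0, 15.6]
force: [-0.4, 0.0, 0.5]
gripper_width: 59.9
gripper_force: 0.0
```

arm_command(motion=[{"offset":[0,0,0],"spin":0.175},{"offset":[0,0,0],"spin":0.171},{"offset":[0,-0.055,0],"spin":0},{"offset":[0,-0.055,0],"spin":0},{"offset":[0,0,0],"spin":0}])

```text
time_s: 13.35
ee_pos: [461.8, -62.1, 35.3]
ee_rot: [-180.0, 0.0, -3.6]
force: [0.7, -0.5, 0.6]
gripper_width: 60.1
gripper_force: 0.0
```

Run:
```python
from h import *
np.set_printoptions(precision=1,suppress=True)
s=env.state();print(s['time_s'],s['ee_pos'],s['ee_rot'],P(s['ee_pos']),s['force']); im,d=grab('wrist','w4.png')
```

```text
13.35 [461.8 -62.1  35.3] [-180.     0.    -3.6] [-146.7  -28.1] [ 0.7 -0.5  0.6]
```

View pics/w4.png

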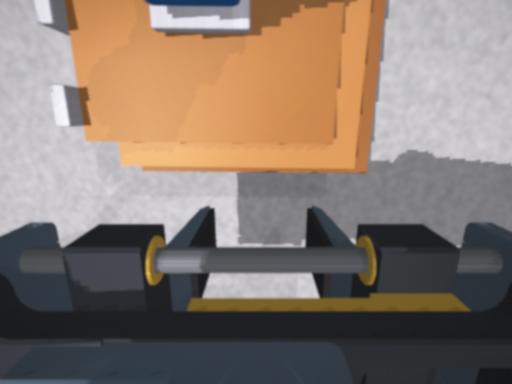

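```bash
cat > lv.py <<'E'
from h import *
np.set_printoptions(precision=1,suppress=True)
s=env.state(); im,d=grab('wrist'); C=cloud(d,s)
hsv=cv2.cvtColor(im,cv2.COLOR_BGR2HSV); m=(hsv[...,0]<22)&(hsv[...,1]>100)&(C[...,2]>20)&(C[...,2]<75)
Q=P(C)
for u in range(110,390,30):
    print('col',u,[(v,*np.round(Q[v,u],1),round(float(C[v,u,2]),1)) for v in range(110,190,3) if m[v,u]][-14:])
v=90
print('row',[(u,*np.round(Q[v,u],1),round(float(C[v,u,2]),1)) for u in range(320,395,3) if m[v,u]])
E
python3 lv.py
```

```text
col 110 [(110, np.float64(-70.2), np.float64(58.7), 62.2), (113, np.float64(-71.9), np.float64(59.5), 61.1), (116, np.float64(-73.6), np.float64(60.0), 60.6), (119, np.float64(-75.4), np.float64(60.0), 61.1), (122, np.float64(-77.1), np.float64(60.6), 60.3), (125, np.float64(-78.8), np.float64(60.8), 60.4), (128, np.float64(-80.5), np.float64(60.0), 62.3), (131, np.float64(-82.3), np.float64(61.2), 60.6), (134, np.float64(-84.1), np.float64(61.5), 60.6), (137, np.float64(-85.8), np.float64(61.2), 61.6), (140, np.float64(-87.7), np.float64(62.0), 60.4)]
col 140 [(128, np.float64(-80.5), np.float64(42.8), 60.8), (131, np.float64(-82.3), np.float64(43.2), 60.4), (134, np.float64(-84.1), np.float64(43.4), 60.4), (137, np.float64(-85.8), np.float64(43.5), 60.7), (140, np.float64(-87.7), np.float64(43.9), 60.2), (143, np.float64(-89.9), np.float64(46.3), 55.1), (146, np.float64(-91.8), np.float64(46.7), 54.8), (149, np.float64(-93.7), np.float64(46.9), 54.8), (152, np.float64(-95.5), np.float64(46.8), 55.4), (155, np.float64(-97.4), np.float64(46.9), 55.6), (158, np.float64(-99.7), np.floa
[... 5449 characters left out ...]
t64(-58.7), np.float64(-70.7), 61.0), (335, np.float64(-58.1), np.float64(-74.1), 54.5), (338, np.float64(-58.2), np.float64(-75.7), 55.5), (341, np.float64(-58.1), np.float64(-77.7), 54.4), (344, np.float64(-58.0), np.float64(-79.7), 53.9), (347, np.float64(-58.2), np.float64(-80.9), 56.0), (350, np.float64(-58.1), np.float64(-83.0), 55.1), (353, np.float64(-58.1), np.float64(-84.7), 55.3), (356, np.float64(-58.2), np.float64(-86.3), 55.8), (359, np.float64(-57.5), np.float64(-90.6), 48.4), (362, np.float64(-57.6), np.float64(-92.0), 49.7), (365, np.float64(-57.6), np.float64(-94.0), 49.4), (368, np.float64(-57.5), np.float64(-96.1), 48.7), (371, np.float64(-57.4), np.float64(-98.1), 48.2)]
```

Run:
```python
from h import *
np.set_printoptions(precision=1,suppress=True)
s=env.state(); im,d=grab('wrist'); C=cloud(d,s)
T=np.eye(4)
R=Rot.from_euler('xyz',s['ee_rot'],degrees=True).as_matrix()
L=(C-s['ee_pos'])@R
for u in (185,195,205,210,213,307,312,320,330):
    print(u,[(v,*np.round(L[v,u]).astype(int)) for v in range(200,260,5) if L[v,u,2]<25][:8])
im,d=grab('scene'); cv2.imwrite('pics/sc5.png',cv2.resize(im[170:330,150:330],None,fx=4,fy=3.7,interpolation=cv2.INTER_CUBIC))
```

```text
185 [(225, np.int64(17), np.int64(-40), np.int64(-57)), (230, np.int64(17), np.int64(-39), np.int64(-64)), (235, np.int64(17), np.int64(-37), np.int64(-70)), (240, np.int64(17), np.int64(-35), np.int64(-76)), (245, np.int64(17), np.int64(-34), np.int64(-81)), (250, np.int64(32), np.int64(-23), np.int64(-117)), (255, np.int64(32), np.int64(-23), np.int64(-118))]
195 [(215, np.int64(17), np.int64(-39), np.int64(-42)), (220, np.int64(17), np.int64(-37), np.int64(-50)), (225, np.int64(17), np.int64(-35), np.int64(-57)), (230, np.int64(17), np.int64(-34), np.int64(-64)), (235, np.int64(15), np.int64(-33), np.int64(-66)), (240, np.int64(15), np.int64(-32), np.int64(-73)), (245, np.int64(15), np.int64(-31), np.int64(-77)), (250, np.int64(33), np.int64(-20), np.int64(-117))]
205 [(210, np.int64(17), np.int64(-34), np.int64(-33)), (215, np.int64(16), np.int64(-33), np.int64(-39)), (220, np.int64(15), np.int64(-32), np.int64(-45)), (225, np.int64(15), np.int64(-31), np.int64(-53)), (230, np.int64(13), np.int64(-30), np.int64(-56)), (235, np.int64(10), np.int64(-30), np.int64(-56)), (240, np.in
[... 1823 characters left out ...]
np.int64(17), np.int64(33), np.int64(-50)), (225, np.int64(15), np.int64(33), np.int64(-54)), (230, np.int64(15), np.int64(31), np.int64(-60)), (235, np.int64(15), np.int64(30), np.int64(-66)), (240, np.int64(13), np.int64(30), np.int64(-67)), (245, np.int64(10), np.int64(30), np.int64(-67))]
330 [(220, np.int64(16), np.int64(39), np.int64(-49)), (225, np.int64(16), np.int64(37), np.int64(-56)), (230, np.int64(17), np.int64(36), np.int64(-64)), (235, np.int64(16), np.int64(34), np.int64(-70)), (240, np.int64(15), np.int64(33), np.int64(-73)), (245, np.int64(15), np.int64(32), np.int64(-78)), (250, np.int64(33), np.int64(22), np.int64(-117)), (255, np.int64(32), np.int64(21), np.int64(-119))]
```

View pics/sc5.png

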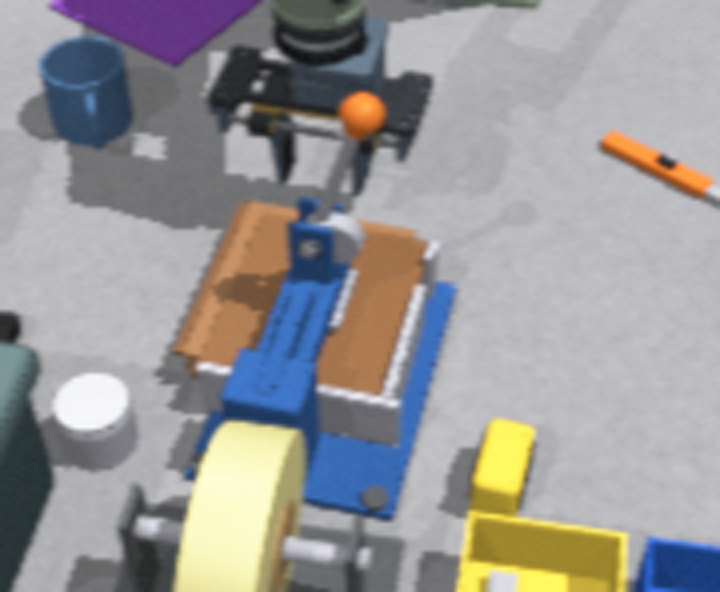

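Run:
```python
from h import *
np.set_printoptions(precision=0,suppress=True,linewidth=200)
s=env.state(); im,d=grab('wrist'); C=cloud(d,s)
R=Rot.from_euler('xyz',s['ee_rot'],degrees=True).as_matrix()
L=(C-s['ee_pos'])@R
for v in range(196,216,2):
    print(v,[(u,*np.round(L[v,u]).astype(int).tolist(), int(im[v,u].mean())) for u in range(204,220,2)])
print(wproj(np.array(s['ee_pos'])+R@[16,30,14]),wproj(np.array(s['ee_pos'])+R@[0,30,14]))
print(s['ee_pos'],s['ee_rot'],s['qpos'],env.camera_model('wrist')['hand_eye'].round(4))
```

```text
196 [(204, 7, -49, 34, 197), (206, 7, -47, 34, 198), (208, 7, -45, 33, 199), (210, 6, -44, 34, 194), (212, 6, -42, 34, 191), (214, 6, -40, 35, 191), (216, 6, -39, 35, 196), (218, 7, -37, 34, 197)]
198 [(204, 5, -49, 35, 210), (206, 4, -48, 35, 208), (208, 4, -46, 36, 206), (210, 5, -44, 34, 201), (212, 4, -42, 35, 201), (214, 5, -40, 35, 204), (216, 4, -39, 35, 206), (218, 5, -37, 35, 205)]
200 [(204, 3, -49, 34, 210), (206, 3, -47, 34, 205), (208, 3, -46, 35, 208), (210, 3, -44, 34, 211), (212, 3, -42, 35, 210), (214, 3, -40, 34, 212), (216, 2, -39, 36, 212), (218, 3, -37, 34, 213)]
202 [(204, 1, -49, 35, 204), (206, 1, -48, 35, 202), (208, 1, -46, 34, 207), (210, 1, -44, 34, 212), (212, 1, -42, 35, 214), (214, 1, -41, 34, 215), (216, 1, -39, 34, 214), (218, 1, -37, 35, 213)]
204 [(204, -1, -49, 34, 201), (206, -1, -48, 35, 197), (208, -1, -46, 34, 197), (210, -1, -44, 35, 208), (212, -1, -42, 34, 212), (214, -1, -41, 34, 215), (216, 0, -39, 33, 215), (218, -1, -37, 35, 214)]
206 [(204, -2, -49, 34, 173), (206, -3, -48, 35, 138), (208, 17, -34, -25, 124), (210, -2, -44, 33, 182), (2
[... 530 characters left out ...]
, -36, 63), (206, 17, -33, -36, 59), (208, 15, -33, -31, 39), (210, 15, -32, -31, 29), (212, 15, -30, -32, 32), (214, 13, -30, -26, 110), (216, -9, -39, 35, 197), (218, -8, -37, 34, 209)]
214 [(204, 17, -33, -41, 61), (206, 15, -33, -36, 48), (208, 15, -32, -36, 28), (210, 15, -31, -35, 29), (212, 14, -30, -33, 31), (214, 12, -30, -26, 105), (216, -10, -39, 34, 197), (218, -10, -38, 34, 211)]
(np.float64(298.47995890732466), np.float64(191.47872082920156)) (np.float64(297.75707438159463), np.float64(210.77470147602799))
[462. -66.  35.] [180.  -0.  -4.] [-10.  18. 116.  -0.  46.  84.] [[   0.   -1.   -0.   72.]
 [   1.    0.   -0.    0.]
 [   0.   -0.    1. -194.]
 [   0.    0.    0.    1.]]
```

arm_command(motion=[{"offset":[-0.03,-0.02,0],"spin":-0.17},{"offset":[0,0,0],"spin":-0.18},{"offset":[0,0,0],"spin":-0.18},{"offset":[0,0,0],"spin":-0.18},{"offset":[0,0,0],"spin":-0.18}], jaw=0.091)

```text
time_s: 14.22
ee_pos: [433.4, -44.2, 35.3]
ee_rot: [180.0, -0.0, 47.4]
force: [0.5, 0.5, 0.3]
gripper_width: 91.1
gripper_force: 0.0
```

arm_command(motion=[{"offset":[0,0,0],"spin":-0.18},{"offset":[0,0,0],"spin":-0.18},{"offset":[0,0,0],"spin":-0.18},{"offset":[0,0,0],"spin":-0.18},{"offset":[0,0,0],"spin":-0.18}])

```text
time_s: 14.85
ee_pos: [433.4, -44.2, 35.3]
ee_rot: [180.0, 0.0, 98.9]
force: [-0.1, 0.3, 0.7]
gripper_width: 90.7
gripper_force: 0.0
```

arm_command(motion=[{"offset":[0,0,0],"spin":-0.18},{"offset":[0,0,0],"spin":-0.18},{"offset":[0,0,0],"spin":-0.18},{"offset":[0,0,0],"spin":-0.18},{"offset":[0,0,0],"spin":-0.18}])

```text
time_s: 15.48
ee_pos: [433.4, -44.2, 35.2]
ee_rot: [-180.0, 0.0, 150.5]
force: [0.3, -0.2, -0.2]
gripper_width: 91.1
gripper_force: 0.0
```

arm_command(motion=[{"offset":[0,0,0],"spin":-0.18},{"offset":[0,0,0],"spin":-0.092},{"offset":[0,0,0],"spin":0}])

```text
time_s: 15.85
ee_pos: [433.4, -44.0, 35.2]
ee_rot: [-180.0, 0.0, 165.7]
force: [-0.3, 0.3, -0.5]
gripper_width: 91.3
gripper_force: 0.0
```

Run:
```python
from h import *
np.set_printoptions(precision=1,suppress=True)
s=env.state();print(s['time_s'],s['ee_pos'],s['ee_rot'],P(s['ee_pos']),s['force'],s['qpos'])
```

```text
15.85 [433.4 -44.   35.2] [-180.     0.   165.7] [-176.2  -11.9] [-0.3  0.3 -0.5] [ -7.3  15.9 119.8  -0.   44.3 -83. ]
```

arm_command(motion=[{"offset":[0,0,0],"spin":-0.092},{"offset":[0,0,0.01],"spin":-0.092},{"offset":[0,0,0.02],"spin":0},{"offset":[0,0,0.005],"spin":0},{"offset":[0,0,0],"spin":0}])

```text
time_s: 16.48
ee_pos: [433.3, -43.3, 0.2]
ee_rot: [-180.0, -0.0, 176.3]
force: [0.3, 0.1, -0.5]
gripper_width: 90.9
gripper_force: 0.0
```

arm_command(motion=[{"offset":[-0.02,0,0],"spin":0},{"offset":[-0.015,0,0],"spin":0},{"offset":[-0.01,0,0],"spin":0},{"offset":[-0.008,0,0],"spin":0},{"offset":[-0.006,0,0],"spin":0}])

```text
time_s: 17.1
ee_pos: [490.1, -46.6, -0.2]
ee_rot: [180.0, -0.3, 176.4]
force: [-4.6, -0.5, 1.5]
gripper_width: 91.6
gripper_force: 2.3
```

arm_command(motion=[{"offset":[-0.004,0,0],"spin":0},{"offset":[-0.003,0,0],"spin":0},{"offset":[-0.003,0,0],"spin":0},{"offset":[0,0,0],"spin":0}])

```text
time_s: 17.6
ee_pos: [499.0, -47.1, -0.5]
ee_rot: [180.0, -0.4, 176.4]
force: [-6.6, 0.2, 2.7]
gripper_width: 91.2
gripper_force: 3.2
```

arm_command(motion=[{"offset":[-0.003,0,0],"spin":0},{"offset":[-0.003,0,0],"spin":0},{"offset":[0,0,0],"spin":0}])

```text
time_s: 17.98
ee_pos: [501.7, -46.8, -0.8]
ee_rot: [180.0, -0.8, 176.4]
force: [-12.1, 1.3, 7.6]
gripper_width: 90.9
gripper_force: 6.2
```

arm_command(motion=[{"offset":[-0.003,0,0],"spin":0},{"offset":[-0.002,0,0],"spin":0},{"offset":[0,0,0],"spin":0}])

```text
time_s: 18.35
ee_pos: [501.6, -46.7, -1.4]
ee_rot: [179.9, -1.3, 176.4]
force: [-20.8, 2.9, 13.0]
gripper_width: 91.3
gripper_force: 10.5
```

arm_command(motion=[{"offset":[-0.003,0,0],"spin":0},{"offset":[0,0,0],"spin":0}])

```text
time_s: 18.6
ee_pos: [501.4, -46.6, -1.7]
ee_rot: [179.9, -1.7, 176.4]
force: [-26.4, 1.3, 15.5]
gripper_width: 90.9
gripper_force: 13.5
```

arm_command(motion=[{"offset":[-0.003,0,0],"spin":0},{"offset":[0,0,0],"spin":0}])

```text
time_s: 18.85
ee_pos: [501.1, -46.6, -2.0]
ee_rot: [179.9, -2.1, 176.4]
force: [-31.9, 2.4, 18.7]
gripper_width: 91.1
gripper_force: 16.4
```

arm_command(motion=[{"offset":[0.06,0,0],"spin":0},{"offset":[0,-0.055,0],"spin":0},{"offset":[0,-0.055,0],"spin":0},{"offset":[0,-0.055,0],"spin":0},{"offset":[0,0,0],"spin":0}])

```text
time_s: 19.48
ee_pos: [450.2, -213.0, 0.6]
ee_rot: [-179.9, 0.2, 176.1]
force: [0.6, 0.6, -0.1]
gripper_width: 90.9
gripper_force: 0.0
```

Run:
```python
from h import *
np.set_printoptions(precision=1,suppress=True)
s=env.state();print(s['time_s'],s['ee_pos'],s['ee_rot'],P(s['ee_pos']),s['force'])
im,d=grab('top'); r=[env.boxes_of('top',t) for t in('mallet','carton','mug')]
for q in r: 
  for x in q[:1]:
    b=x['bbox']
    for uv in((b[0],b[1]),(b[2],b[3])):
        o,dd=ray('top',uv); print(x['score'],P(o+dd*(30-o[2])/dd[2]))
```

```text
19.475 [ 450.2 -213.     0.6] [-179.9    0.2  176.1] [-148.2 -179.4] [ 0.6  0.6 -0.1]
0.78 [ 129.1 -237. ]
0.78 [  52.5 -480.6]
0.73 [  28.7 -324.6]
0.73 [-133.3 -489.6]
0.67 [-195.  -304.8]
0.67 [-261.1 -345.7]
```

arm_command(motion=[{"offset":[-0.045,0,0],"spin":0},{"offset":[-0.045,0,0],"spin":0},{"offset":[-0.038,0,0],"spin":0},{"offset":[0,0.008,0],"spin":0},{"offset":[0,0.008,0],"spin":0}])

```text
time_s: 20.3
ee_pos: [576.7, -199.4, -0.2]
ee_rot: [180.0, -0.1, 176.5]
force: [0.9, 0.6, -0.2]
gripper_width: 91.0
gripper_force: 0.0
```

arm_command(motion=[{"offset":[0,0.007,0],"spin":0},{"offset":[0,0.006,0],"spin":0},{"offset":[0,0.005,0],"spin":0},{"offset":[0,0.004,0],"spin":0},{"offset":[0,0,0],"spin":0}])

```text
time_s: 20.92
ee_pos: [579.1, -179.3, 0.4]
ee_rot: [180.0, 0.0, 176.4]
force: [-0.6, -1.0, -1.0]
gripper_width: 91.0
gripper_force: 0.6
```

arm_command(motion=[{"offset":[0,0.003,0],"spin":0},{"offset":[0,0.003,0],"spin":0},{"offset":[0,0,0],"spin":0}])

```text
time_s: 21.3
ee_pos: [579.4, -174.0, 0.4]
ee_rot: [-179.9, 0.0, 176.4]
force: [-2.0, -4.1, 1.9]
gripper_width: 91.3
gripper_force: 2.3
```

arm_command(motion=[{"offset":[0,0.003,0],"spin":0},{"offset":[0,0.003,0],"spin":0},{"offset":[0,0,0],"spin":0}])

```text
time_s: 21.68
ee_pos: [579.7, -171.2, 0.7]
ee_rot: [-179.7, 0.0, 176.5]
force: [-4.5, -14.7, 0.4]
gripper_width: 90.7
gripper_force: 7.2
```

arm_command(motion=[{"offset":[0,0.003,0],"spin":0},{"offset":[0,0.003,0],"spin":0},{"offset":[0,0,0],"spin":0}])

```text
time_s: 22.05
ee_pos: [579.9, -171.4, 1.2]
ee_rot: [-179.1, 0.1, 176.7]
force: [-7.7, -33.6, 1.6]
gripper_width: 91.2
gripper_force: 16.8
```

arm_command(motion=[{"offset":[0,0.003,0],"spin":0},{"offset":[0,0,0],"spin":0}])

```text
time_s: 22.3
ee_pos: [580.0, -170.2, 1.3]
ee_rot: [-179.0, 0.1, 176.7]
force: [-8.6, -39.8, 0.6]
gripper_width: 88.4
gripper_force: 20.0
```

arm_command(motion=[{"offset":[0,-0.055,0],"spin":0},{"offset":[0.045,0,0],"spin":0},{"offset":[0.045,0,0],"spin":0},{"offset":[0.04,0,0],"spin":0},{"offset":[0,0.05,0],"spin":0}])

```text
time_s: 22.92
ee_pos: [448.3, -156.2, 0.3]
ee_rot: [179.9, 0.0, 176.0]
force: [1.8, 0.3, 0.4]
gripper_width: 90.8
gripper_force: 0.0
```

arm_command(motion=[{"offset":[0,0.055,0],"spin":0},{"offset":[0,0.05,0],"spin":0},{"offset":[0,0,0],"spin":0}])

```text
time_s: 23.3
ee_pos: [457.3, -47.4, 0.4]
ee_rot: [179.9, 0.0, 176.6]
force: [0.4, -0.3, -0.4]
gripper_width: 91.2
gripper_force: 0.0
```

Run:
```python
from h import *
np.set_printoptions(precision=1,suppress=True)
s=env.state();print(s['time_s'],s['ee_pos'],s['ee_rot'],P(s['ee_pos']),s['force'])
```

```text
23.3 [457.3 -47.4   0.4] [179.9   0.  176.6] [-152.2  -13.7] [ 0.4 -0.3 -0.4]
```

arm_command(motion=[{"offset":[-0.016,0,0],"spin":0},{"offset":[-0.012,0,0],"spin":0},{"offset":[-0.008,0,0],"spin":0},{"offset":[-0.005,0,0],"spin":0},{"offset":[-0.004,0,0],"spin":0}])

```text
time_s: 23.92
ee_pos: [501.9, -53.7, 0.1]
ee_rot: [-180.0, -0.0, 176.4]
force: [-0.0, -0.1, 0.5]
gripper_width: 90.8
gripper_force: 0.7
```

arm_command(motion=[{"offset":[-0.003,0,0],"spin":0},{"offset":[-0.003,0,0],"spin":0},{"offset":[-0.003,0,0],"spin":0},{"offset":[0,0,0],"spin":0}])

```text
time_s: 24.42
ee_pos: [501.8, -53.3, -1.1]
ee_rot: [180.0, -1.0, 176.3]
force: [-15.0, -1.1, 8.3]
gripper_width: 91.1
gripper_force: 7.7
```

arm_command(motion=[{"offset":[0.055,0,0],"spin":0},{"offset":[0,0,-0.06],"spin":0.17},{"offset":[0,0,-0.06],"spin":0.17},{"offset":[0,0,-0.06],"spin":0.17},{"offset":[0,0,-0.06],"spin":0.17}])

```text
time_s: 25.05
ee_pos: [455.6, -50.3, 242.5]
ee_rot: [180.0, 0.1, 137.1]
force: [1.4, -0.2, -0.9]
gripper_width: 91.0
gripper_force: 0.0
```

arm_command(motion=[{"offset":[0,0,-0.06],"spin":0.17},{"offset":[0,0,-0.03],"spin":0.17},{"offset":[0,0,0],"spin":0.17},{"offset":[0,0,0],"spin":0.17},{"offset":[0,0,0],"spin":0.17}])

```text
time_s: 25.68
ee_pos: [455.8, -50.3, 330.3]
ee_rot: [180.0, 0.0, 88.4]
force: [-0.2, 0.4, -1.3]
gripper_width: 90.9
gripper_force: 0.0
```

arm_command(motion=[{"offset":[-0.025,0.055,0],"spin":0.041},{"offset":[-0.02,0.055,0],"spin":0},{"offset":[0,0,0],"spin":0},{"offset":[0,0,0],"spin":0}])

```text
time_s: 26.18
ee_pos: [563.4, -99.8, 329.8]
ee_rot: [-179.9, -0.0, 86.4]
force: [-1.2, 0.8, 0.2]
gripper_width: 90.8
gripper_force: 0.0
```

Run:
```python
from h import *
np.set_printoptions(precision=1,suppress=True)
s=env.state();print(s['time_s'],s['ee_pos'],s['ee_rot'],P(s['ee_pos']),s['force']); im,d=grab('wrist','w6.png')
for t in ['cam_pin','handle','fence_corner']: print(t,env.pinpoint('wrist',t)[:2])
np.save('d6.npy',d)
import pickle; pickle.dump(s,open('s6.pkl','wb'))
```

```text
26.175 [563.4 -99.8 329.8] [-179.9   -0.    86.4] [-42.7 -59. ] [-1.2  0.8  0.2]
cam_pin [{'location': [292.4, 127.3], 'score': 0.76}]
handle [{'location': [321.6, 80.9], 'score': 0.58}]
fence_corner [{'location': [341.7, 77.9], 'score': 0.59}]
```

View pics/w6.png

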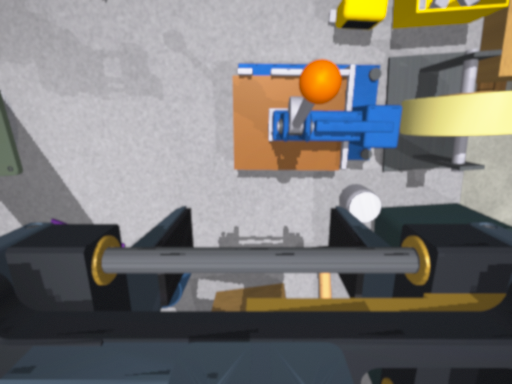

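Run:
```python
from h import *
import pickle
np.set_printoptions(precision=1,suppress=True)
s=pickle.load(open('s6.pkl','rb'));d=np.load('d6.npy');im=cv2.imread('pics/w6.png');C=cloud(d,s)
h=cv2.cvtColor(im,cv2.COLOR_BGR2HSV)
m=(h[...,0]<14)&(h[...,1]>200)&(C[...,2]>285)&(C[...,2]<330)
q=C[m]; print(len(q),q[:,2].max())
from scipy.optimize import least_squares
r=least_squares(lambda c:np.linalg.norm(q-c,axis=1)-16,q.mean(0)-[0,0,10],loss='soft_l1'); print('ball',r.x,P(r.x),'rms',np.sqrt(np.mean(r.fun**2)))
R=Rot.from_euler('xyz',s['ee_rot'],degrees=True).as_matrix();L=(C-s['ee_pos'])@R
for u in (186,188,190,332,334): print(u,[(v,*np.round(L[v,u]).astype(int).tolist()) for v in range(202,222,2)])
# board top extents
t=(h[...,0]<14)&(h[...,1]>100)&(abs(C[...,2]-60)<4); Q=P(C)[t]; print('top',np.percentile(Q,[0.3,99.7],axis=0))
t=(h[...,0]<14)&(h[...,1]>100)&(C[...,2]>25)&(C[...,2]<53)&(np.abs(P(C)).max(-1)<130);print('low',t.sum(),P(C)[t][:10])
print((R.T@(r.x-s['ee_pos'])))
```

```text
33 312.6511425012894
ball [613.8  -3.8 301.2] [ 1.1 40.2] rms 0.2115668622800926
186 [(202, -89, -149, 329), (204, -94, -149, 330), (206, -98, -150, 329), (208, 16, -50, -23), (210, 16, -48, -28), (212, 16, -47, -32), (214, 15, -47, -34), (216, 15, -46, -36), (218, 14, -46, -37), (220, 12, -46, -36)]
188 [(202, -89, -145, 328), (204, -93, -145, 328), (206, -98, -146, 330), (208, 16, -48, -25), (210, 16, -47, -28), (212, 16, -46, -31), (214, 14, -47, -30), (216, 14, -46, -32), (218, 12, -46, -32), (220, 11, -46, -32)]
190 [(202, -90, -141, 330), (204, -93, -141, 329), (206, -98, -142, 330), (208, 16, -47, -24), (210, 15, -46, -26), (212, 14, -46, -27), (214, 13, -46, -27), (216, 11, -46, -27), (218, 11, -46, -28), (220, 9, -46, -28)]
332 [(202, -89, 142, 328), (204, -93, 143, 329), (206, -98, 143, 329), (208, 16, 46, -24), (210, 16, 45, -29), (212, 15, 45, -29), (214, 14, 45, -29), (216, 13, 45, -30), (218, 11, 45, -30), (220, 10, 45, -29)]
334 [(202, -89, 146, 329), (204, -92, 146, 326), (206, -97, 146, 327), (208, 16, 47, -24), (210, 16, 46, -28), (212, 16, 45, -32), (214, 15, 45, -33), (216, 14, 45, -33), (218, 13, 45, -34), (220, 11, 45, -34)]
top [[-88.4 -71.7]
 [ 90.6  77.6]]
low 0 []
[99.  44.2 28.6]
```

arm_command(motion=[{"offset":[0.05,0.022,0],"spin":0},{"offset":[0.049,0.022,0],"spin":0},{"offset":[0,0,0.03],"spin":0},{"offset":[0,0,0.039],"spin":0},{"offset":[0,0,0],"spin":0}], jaw=0.07)

```text
time_s: 27.0
ee_pos: [611.7, -3.5, 259.0]
ee_rot: [-179.7, 0.0, 86.4]
force: [-0.3, 0.2, 0.4]
gripper_width: 69.9
gripper_force: 0.0
```

arm_command(motion=[{"offset":[0,0,0],"spin":0},{"offset":[0,0,0],"spin":0},{"offset":[0,0,0],"spin":0},{"offset":[0,0,0],"spin":0}], jaw=0.02, newtons=25)

```text
time_s: 27.5
ee_pos: [614.3, -4.1, 261.8]
ee_rot: [179.9, 0.0, 86.4]
force: [-0.7, 0.7, 0.4]
gripper_width: 33.5
gripper_force: 0.0
```

arm_command(motion=[{"offset":[0,0,0],"spin":0},{"offset":[0,0,0],"spin":0}])

```text
time_s: 27.75
ee_pos: [614.5, -4.1, 261.8]
ee_rot: [179.9, 0.0, 86.4]
force: [-0.3, 0.4, 3.1]
gripper_width: 30.8
gripper_force: 25.0
```

arm_command(motion=[{"offset":[0.0143,0,0.0044],"spin":0},{"offset":[0.0138,0,0.0058],"spin":0},{"offset":[0.0132,0,0.0072],"spin":0},{"offset":[0.0124,0,0.0085],"spin":0}])

```text
time_s: 28.25
ee_pos: [618.5, 50.8, 235.1]
ee_rot: [179.9, 0.0, 86.4]
force: [3.6, -2.3, 3.7]
gripper_width: 30.4
gripper_force: 25.0
```

arm_command(motion=[{"offset":[0.0114,0,0.0096],"spin":0},{"offset":[0.0105,0,0.0108],"spin":0},{"offset":[0.0093,0,0.0117],"spin":0},{"offset":[0.0081,0,0.0127],"spin":0},{"offset":[0,0,0],"spin":0}])

```text
time_s: 28.88
ee_pos: [621.4, 90.3, 190.0]
ee_rot: [179.8, -0.1, 86.4]
force: [4.3, 0.4, 6.2]
gripper_width: 30.9
gripper_force: 25.0
```

arm_command(motion=[{"offset":[0.0068,0,0.0133],"spin":0},{"offset":[0.0054,0,0.014],"spin":0},{"offset":[0.0041,0,0.0144],"spin":0},{"offset":[0.0025,0,0.0148],"spin":0},{"offset":[0,0,0],"spin":0}])

```text
time_s: 29.5
ee_pos: [622.8, 109.4, 133.6]
ee_rot: [179.8, -0.1, 86.4]
force: [6.1, 2.1, 6.2]
gripper_width: 30.7
gripper_force: 25.0
```

arm_command(motion=[{"offset":[0.0006,0,0.009],"spin":0},{"offset":[0.0005,0,0.009],"spin":0},{"offset":[0,0,0],"spin":0},{"offset":[0,0,0],"spin":0}])

```text
time_s: 30.0
ee_pos: [622.9, 110.6, 116.5]
ee_rot: [179.8, -0.2, 86.4]
force: [5.7, 2.2, 5.9]
gripper_width: 30.5
gripper_force: 25.0
```

Run:
```python
from h import *
np.set_printoptions(precision=1,suppress=True)
s=env.state();print(s['time_s'],s['ee_pos'],s['ee_rot'],P(s['ee_pos']),s['force'],s['gripper_force'],s['gripper_width']); im,d=grab('wrist'); C=cloud(d,s)
im2,d2=grab('scene')
v=[im, cv2.resize(im2[150:342,120:376],(512,384),interpolation=cv2.INTER_CUBIC)]
cv2.imwrite('pics/w7.png',cv2.resize(np.hstack(v),(800,300)))
h=cv2.cvtColor(im,cv2.COLOR_BGR2HSV);m=(h[...,0]<14)&(h[...,1]>180)&(C[...,2]>130)&(C[...,2]<190)
if m.sum()>10: print(m.sum(),C[m].max(0),C[m].min(0))
for c in('scene','top'):
    if c=='top': grab(c)
    print(c,env.pinpoint(c,'handle')[:2])
```

```text
30.0 [622.9 110.6 116.5] [179.8  -0.2  86.4] [  2.6 154.9] [5.7 2.2 5.9] 25.00081479549408 30.48716478576687
133 [637.7 125.  173.9] [606.6  89.6 142.8]
scene [{'location': [228.5, 253.7], 'score': 0.4}]
top []
```

View pics/w7.png

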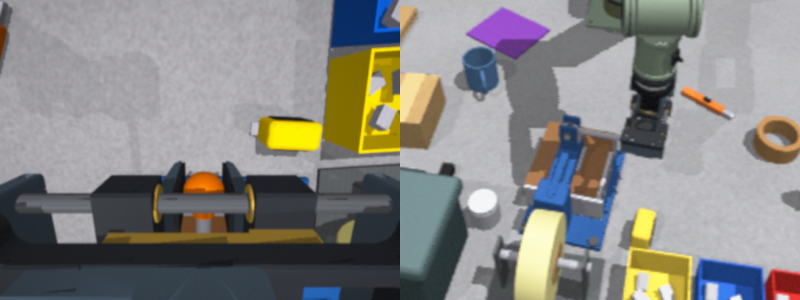

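```bash
python3 -c "
from workcell import env
print(env.job_done())"
```

```text
the job is handed in; nothing more can be done
None
```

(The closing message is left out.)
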